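Slide a damper shaft home in the V-blocks

TASK

Take the long steel damper shaft from the yellow-notched cradle and lay it in the two blue V-blocks of the measuring fixture, tapered tip towards the red hood but still short of the brass spring hold-down. Then slide it gently along the groove, under the hold-down and into the hood, until you feel it meet the stop pin hidden inside; keep it pressed on the pin for a moment with about 8 N on top of the sliding drag (never as much as 14 N on the pin), and let go so that it stays in the groove bearing on the pin. Leave the brass shaft and everything else on the bench alone.

Things in the scene. Friction and masses are not known exactly. Their poses are not given: they have to be found in the camera images.
- rod_center (a point): Centre (on the axis, half-way along) of the loose long steel shaft: 14 mm diameter, 250 mm long, about 0.2 kg, red band near its rear end. Its x axis runs along the shaft towards the tapered tip. It starts level in one of the two places of the cradle, axis 45 mm above the table.
- rod_tip (a point): Centre of the flat end of the same shaft's tapered tip, 125 mm from the centre along the shaft's x axis. The last 6 mm taper from 14 to 8 mm diameter.
- cradle: Fixed black plate, 135 x 150 x 10 mm. Two shaft places, 50 mm either side of its middle (its y), shafts lying along its x. Each place is two yellow V-notches, 12 mm wide, 56 mm either side of the middle, tops 47 mm above the table: 100 mm of free shaft between them to grasp. Origin: centre of the underside, on the table.
- fixture: Fixed measuring fixture; origin on the table. x is the push direction, z up; the groove runs along x at y = 0. Aluminium base x -130 to 215 mm, 100 mm wide, 10 mm thick. Blue 90-degree V-blocks at x -125 to -82 and 46 to 92 mm, 44 mm wide, 56 mm high, V 31 mm wide at the top. Between them it is open down to the base, room for fingers. A seated shaft's axis is 50 mm above the table.
- laid_tip (a point): Where the tip's flat end should be when the shaft is first laid: on the groove's axis, 60 mm along the fixture's x from its origin, 50 mm above the table; x as the fixture's. 10 mm either way is fine.
- hold_down (a point): Middle of the underside of the brass ball (14 mm) of the spring hold-down, 80 mm along the fixture's x, 54.5 mm above the table, in a steel bridge 66 mm wide and 92 mm high. It hangs 2.5 mm below the top of a seated shaft, which lifts it against a light spring: first touch with the tip end at about x 76 mm, fully under at 86 mm, then a steady sliding drag of about 2 to 6 N in all.
- stop_hood: Red hood at the groove's end, 110 x 46 mm, 76 mm high, open to the V-blocks; origin on the table under its mouth, 96 mm along the fixture's x; x as the fixture's. The stop, a steel pin 18 mm across on the groove's axis, is hidden inside; its face is set anywhere 4 to 59 mm inside the mouth, differently each time: find it by feel. It yields on a stiff spring, 10 N per mm, 4 mm at most.
- short_shaft: Brass shaft, 14 mm diameter, 150 mm long, black band, loose in the other place of the cradle. Not to be moved. Origin: its centre, x along it.
- spacer: Aluminium ring 44 mm wide, 12 mm high, loose bystander. Origin: centre of underside.
- wrench: Steel wrench lying loose, about 200 mm. Bystander.
- driver: Red screwdriver lying loose, about 200 mm. Bystander.
- spray: Green spray can 56 mm diameter, 170 mm high, standing loose. Bystander. Origin: centre of underside.
- mug: White mug 80 mm diameter, 90 mm high, standing loose. Bystander. Origin: centre of underside.
- bin: Blue open bin 110 x 160 x 60 mm, loose. Bystander. Origin: centre of underside.

How it is judged (in metres and radians):
On the way, in this order (a step that is already met when the one before it is completed fails the run):
1. the long steel shaft lies in both V-blocks, tip towards the stop and short of the hold-down (tip 48 to 74 mm along the fixture) (z of rod_center in the frame of fixture between 0.047 and 0.053 m and y of rod_center in the frame of fixture between -0.003 and 0.003 m and angle between the x axis of rod_center and the x axis of fixture, either way round below 0.05 rad and x of rod_tip in the frame of fixture between 0.048 and 0.074 m), for 0.2 s.
2. lying in the groove, the shaft is pressed against the stop pin in the hood with more than 4 N for 0.3 s (z of rod_center in the frame of fixture between 0.044 and 0.057 m and y of rod_center in the frame of fixture between -0.005 and 0.005 m and angle between the x axis of rod_center and the x axis of fixture, either way round below 0.1 rad and contact force between rod and stop_hood above 4 N and x of rod_tip in the frame of stop_hood above 0.002 m), for 0.3 s.
At the end, for the whole second after the job is handed in: The long shaft lies in both V-blocks (centre within 3 mm of the groove's axis line sideways and in height, direction within 0.05 rad), its tip in the hood and still bearing on the stop pin (more than 0.1 N), released and at rest (z of rod_center in the frame of fixture between 0.047 and 0.053 m and y of rod_center in the frame of fixture between -0.003 and 0.003 m and angle between the x axis of rod_center and the x axis of fixture, either way round below 0.05 rad and x of rod_tip in the frame of stop_hood above 0.002 m and contact force between rod and stop_hood above 0.1 N and linear speed of rod below 0.01 m/s and contact force between rod and the fingers below 0.1 N); the robot touches nothing.
It fails at once if the shaft is pressed against the stop with more than 14 N (contact force between rod and stop_hood above 14 N).
It fails at once if the brass shaft is moved by more than 15 mm or another bystander by more than 30 mm (distance of short_shaft from where it was at the start of the episode above 0.015 m or distance of any of spacer, wrench, driver, spray, mug, bin from where it was at the start of the episode above 0.03 m).
It also fails if it takes over 58 s, if anything falls off the work surface, if the arm or the gripper's body presses on something with over 40 N, if the wrist force passes 120 N, or if a joint passes its speed limit or range.

ROBOT

A 6-joint arm with a two-finger parallel gripper is mounted at the origin on the work surface. World frame = base frame: x ahead of the robot, y to its left, z up, the work surface at z = 0. Lengths are in mm, angles in rad, forces in N, time in s.
With the tool pointing down it reaches from about 300 to 775 mm from the base axis. Payload 14.6 kg.
Tool frame: the origin (TCP) lies between the finger pads; the fingertips stand 8 mm ahead of it and the grasp point (between the pads) lies 11 mm behind it; z points along the fingers, y is the direction in which the jaws open and shut (so a half turn about z gives the same grasp; the last joint's range is limited). The gripper opens to 94 mm and grips with 3 to 60 N. Pads are 16 mm wide; open, the fingers measure 119 mm over their backs; the gripper's body (75 mm by 177 mm) begins 78 mm behind the grasp point.
Start: joints at [1.261, 0.3, 1.521, -0, 1.321, -0.067], TCP at [132.23, 533.858, 213.446] pointing down, gripper open.
Joint ranges: [-3.03, 3.03], [-0.79, 2.21], [0.23, 2.52], [-1.04, 4.18], [0, 3.07], [-2.55, 2.55]. Speed limits (rad/s): [2.22, 2.22, 2.57, 3.14, 3.14, 3.14].

INTERFACE

Orientations are given as [roll, pitch, yaw] about the fixed x, y, z axes, in that order (R = Rz(yaw) Ry(pitch) Rx(roll)).
In Python, from cell import manip gives the robot as it stands. The module is installed in compiled form; this text tells all that it offers.
- The arm moves only by the tool send_rows, never from a script. Its argument "series" is a list that holds one entry, the list of rows, each a list of 5 numbers: the opening, from 0 (shut) to 1 (fully open), then the shift along the tool's x, y, z in mm, then the turn about the tool's z in degrees. In form: [[[gripper, dx, dy, dz, roll], ...]]. A call has 1 to 10 rows; each row is the pose to reach, as a shift and turn from the pose commanded when the call began, along the tool's axes at that moment; what a row does not reach only later rows make up. A row lasts 1/10 s, in which the tool goes at most 50 mm and 8.59 degrees, less where a joint would pass 70% of its speed; a pose out of reach is approached as far as the arm can. A call with a gripper value outside its range is refused whole. The fingers move at their own pace and stop on an object; "newtons" is the grip in N (left out, the last holds). Time passes only in rows, so rows that repeat a pose let the fingers close. It gives the time, the measured TCP pose, the force and the opening at its end, in the units of the state.
- manip.read_state(): the state, without advancing time (a new reading comes with each control period).
- manip.camera(name): name is "scene" or "side" or "wrist"; returns a dict with "img" (420x560x3 uint8, red, green, blue), "vfov" (degrees; the focal length in pixels is half the picture's height over the tangent of half this angle, whatever the lens; pixels are square), "cx", "cy" (the principal point, pixels), "pose" (4x4, takes a point from camera to world coordinates); the wrist camera has in their place "T_tool_cam" (4x4, takes a point from camera to tool coordinates, whose origin is the TCP and whose axes are the flange's). Camera axes: x right, y down, z forward; pixel columns grow to the right and rows downward; lengths in mm; the calibration is good to about 2 mm. The wrist camera is an equidistant fisheye: a pixel r from the principal point sees the ray r / f radians off the axis. A picture is of the moment at which its call begins: read the wrist's pose just before it. There is no depth.
- manip.sign_off(): hands the job in, once; it reports no verdict.
Trained networks look in a picture, given as the dict that the camera call returned (one of the last four; its "shot" number tells which), for a name from the list of things; names that differ only in an ending like _2 or _b are one class to them, and where a whole thing is asked for, a point or a joint stands for the part that bears it (a point fixed in the world has none). Each returns a list of dicts, best first, with "conf" (0 to 1); they miss things now and then, are a little off and sometimes report something else, mostly with a low value. They report only what shows in the picture. A call takes as long as a camera call.
- manip.find_in(target, picture): "rect" ([left, top, width, height] in pixels, round what is visible of it).
- manip.silhouettes(target, picture): "pixels" (420x560 bool, what is visible of it) and "rect" ([left, top, width, height] in pixels, round what is visible of it).
The state is a dict: "clock": time; "joints": joint angles; "qd": joint speeds; "effort": joint torques, N m; "eef_pos": TCP position; "eef_rot": TCP orientation; "wrist_force": force on the tool from outside, world axes, zero at the start; "moment": the same for the moment, N m; "finger_gap": finger opening in mm.
Only numpy, scipy, OpenCV 4.12 (cv2) and the standard library are available. Lean on these libraries where they do the work, as an engineer would, in place of code of your own. Each camera call takes 0.05 s, during which the arm holds its last target. There are 200 camera calls.

## Working session

There is one attempt and no reset: what is moved stays moved. The work goes in short steps, Python scripts to look and compute and a tool call to move; the robot and the scene stay as the last step left them, time stands still between calls to the robot, and variables do not carry over. Pictures are saved under pics/ and viewed, about 8 in all and at most 12, crops included, and the job is handed in when it is done.

Besides the shell and the picture viewer there is one more tool, called after "Call:" as a command line: name --argument value ..., lists and objects as JSON in quotes. send_rows: Moves the arm, as the interface text tells. Its arguments: {"type":"object","properties":{"series":{"type":"array"},"newtons":{"type":"number"}},"required":["series"]}

```bash
mkdir -p pics
python3 - <<'E'
from cell import manip
import cv2,numpy as np
print(manip.read_state())
for n in ["scene","side"]:
    c=manip.camera(n); print(n,c["vfov"],c["cx"],c["cy"],np.round(c["pose"],3).tolist())
    cv2.imwrite(f"pics/{n}0.png",c["img"][:,:,::-1])
    for t in ["rod_center","short_shaft","cradle","fixture","stop_hood","hold_down"]:
        print(t,[(d["rect"],round(d["conf"],2)) for d in manip.find_in(t,c)][:3])
E
```

```text
{'clock': 0.0, 'joints': array([ 1.26141777e+00,  3.00506407e-01,  1.52160036e+00, -1.81241998e-05,
        1.32069203e+00, -6.66161815e-02]), 'qd': array([ 0.00032294,  0.00054101,  0.00162376, -0.00073321, -0.00193016,
       -0.0008854 ]), 'effort': array([ 4.06135705e-04, -5.31802511e+01, -3.52748930e+01,  7.08709401e-02,
        2.43473472e-02, -9.91144498e-05]), 'eef_pos': array([132.14822507, 533.6201789 , 212.85880423]), 'eef_rot': array([-3.14038802e+00, -6.27729247e-05,  2.89883473e+00]), 'wrist_force': array([ 0.12895871, -0.61489237,  0.5181354 ]), 'moment': array([-0.02907722, -0.01676804,  0.04078223]), 'finger_gap': 94.1154972670879}
scene 42.996537800445495 270.5437614615536 198.08993361475126 [[-0.809, 0.409, -0.421, 1325.319], [0.587, 0.577, -0.567, 1063.437], [0.011, -0.706, -0.708, 1365.353], [0.0, 0.0, 0.0, 1.0]]
rod_center [([220.1, 149.8, 44.8, 36.4], 0.75)]
short_shaft []
cradle [([207.8, 150.4, 52.3, 38.5], 0.7)]
fixture [([262.5, 200.7, 99.8, 52.7], 0.8)]
stop_hood [([325.3, 201.9, 36.9, 27.5], 0.77), ([335.3, 272.8, 25.7, 49.8], 0.53)]
hold_down [([261.6, 200.9, 100.1, 53.6], 0.57)]
side 53.51844226426548 284.9381928830141 207.45428984640353 [[0.925, -0.228, 0.303, 176.786], [-0.378, -0.517, 0.768, -994.005], [-0.019, -0.825, -0.565, 796.944], [0.0, 0.0, 0.0, 1.0]]
rod_center [([260.8, 236.8, 73.2, 36.8], 0.84), ([298.6, 260.6, 43.8, 28.3], 0.4)]
short_shaft [([295.6, 259.4, 47.6, 30.4], 0.54)]
cradle [([273.1, 245.7, 72.7, 58.3], 0.58)]
fixture [([189.3, 178.0, 104.0, 34.2], 0.85)]
stop_hood [([191.3, 183.4, 36.6, 22.2], 0.85)]
hold_down [([190.6, 178.0, 105.1, 33.6], 0.87)]
```

Run:
```python
import cv2,numpy as np
a=cv2.imread("pics/scene0.png")[130:330,180:420]; b=cv2.imread("pics/side0.png")[160:330,170:370]
cv2.imwrite("pics/sa.png",cv2.resize(a,None,fx=3.3,fy=3)[:600,:800]); cv2.imwrite("pics/sb.png",cv2.resize(b,None,fx=3.5,fy=3.5)[:600,:800])
```

```text
(no output)
```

View pics/sa.png

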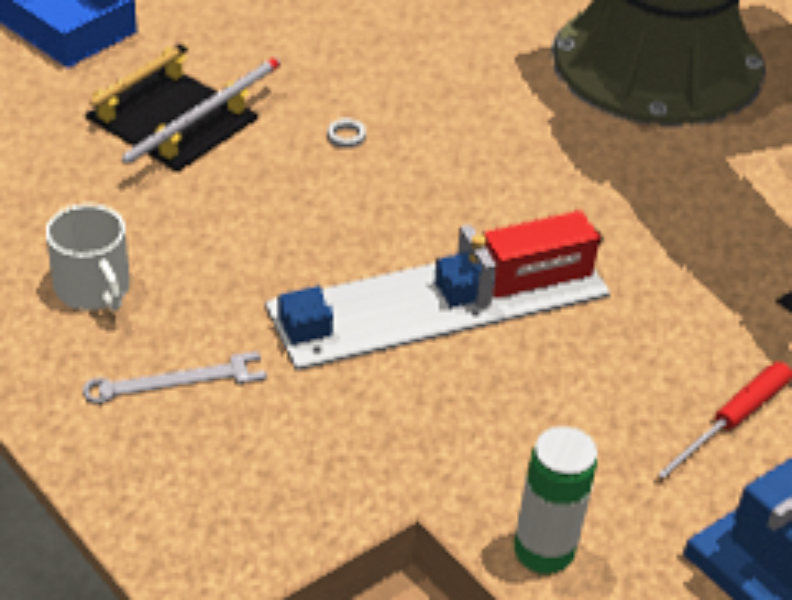

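View pics/sb.png

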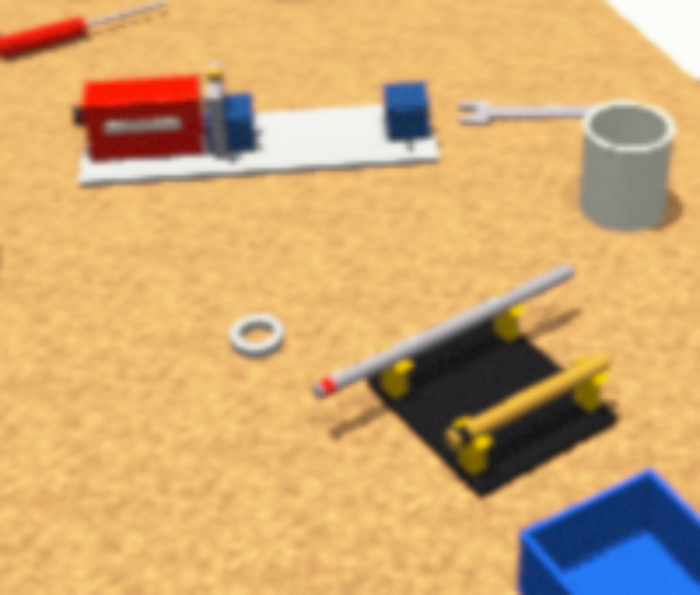

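Both views show the steel shaft in the cradle with its red rear end nearer the robot base (scene ~(264,151), tip ~(218,183)). The fixture's hood points towards the base (hood ~(343,212)), and its open V-block end is at ~(273,235).

```bash
cat > h.py <<'E'
import numpy as np,cv2
from scipy.spatial.transform import Rotation as R
def ray_plane(P,d,z): return P+d*(z-P[2])/d[2]
def pin(c,u,v,z):
    f=210/np.tan(np.radians(c["vfov"])/2); T=np.array(c["pose"])
    return ray_plane(T[:3,3],T[:3,:3]@np.array([(u-c["cx"])/f,(v-c["cy"])/f,1]),z)
def wristT(c,s):
    T=np.eye(4);T[:3,:3]=R.from_euler('xyz',s["eef_rot"]).as_matrix();T[:3,3]=s["eef_pos"]
    return T@np.array(c["T_tool_cam"])
def fish(c,T,u,v,z):
    f=210/np.tan(np.radians(c["vfov"])/2); a=np.array([u-c["cx"],v-c["cy"]]);r=np.hypot(*a)+1e-9
    t=r/f; d=np.r_[np.sin(t)*a/r,np.cos(t)]
    return ray_plane(T[:3,3],T[:3,:3]@d,z)
def fproj(c,T,p):
    f=210/np.tan(np.radians(c["vfov"])/2); q=T[:3,:3].T@(np.array(p)-T[:3,3]); r=np.hypot(q[0],q[1])
    t=np.arctan2(r,q[2]); return np.array([c["cx"]+f*t*q[0]/r,c["cy"]+f*t*q[1]/r])
E
python3 - <<'E'
from h import *
from cell import manip
a=manip.camera("scene");b=manip.camera("side")
A=lambda u,v,z:print("scene",np.round(pin(a,180+u/3.3,130+v/3,z)))
B=lambda u,v,z:print("side",np.round(pin(b,170+u/3.5,160+v/3.5,z)))
A(127,159,45);B(571,271,45);A(276,64,45);B(320,390,45)
print('fix');A(297,366,10);A(268,307,10);A(608,292,10);B(82,183,10);B(437,160,10)
print('others');A(347,133,12);B(257,335,12);A(560,575,0);A(95,305,0);B(625,220,0);A(268,370,0);A(100,390,0)
s=manip.read_state();c=manip.camera("wrist");cv2.imwrite("pics/w0.png",c["img"][:,:,::-1])
print(c["vfov"],c["cx"],c["cy"],np.round(c["T_tool_cam"],3).tolist())
E
```

```text
scene [ 647. -165.   45.]
side [ 649. -169.   45.]
scene [ 412. -215.   45.]
side [ 411. -221.   45.]
fix
scene [666. 177.  10.]
scene [640.  91.  10.]
scene [340. 277.  10.]
side [310. 172.  10.]
side [633.  72.  10.]
others
scene [400. -91.  12.]
side [ 396. -105.   12.]
scene [624. 520.   0.]
scene [778. -22.   0.]
side [757. -73.   0.]
scene [687. 159.   0.]
scene [838.  86.   0.]
65.70646984690485 278.44403452857676 210.70013562381916 [[0.001, -0.969, -0.248, 71.886], [1.0, 0.001, -0.0, -0.301], [0.001, -0.248, 0.969, -170.017], [0.0, 0.0, 0.0, 1.0]]
```

View pics/w0.png

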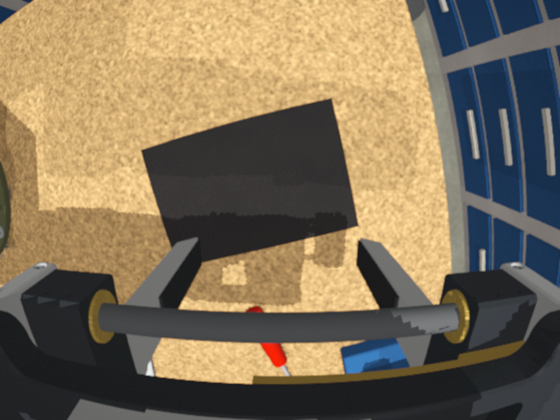

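Call:
send_rows --series '[[[1, -43, -26, 0, 0], [1, -86, -52, 0, 0], [1, -129, -78, 0, 0], [1, -172, -104, 0, 0], [1, -215, -130, 0, 0], [1, -258, -156, 0, 0], [1, -301, -182, 0, 0], [1, -344, -208, 0, 0], [1, -387, -234, 0, 0], [1, -423, -260, 0, 0]]]'

```text
clock: 1.85
eef_pos: [481.7, 177.9, 213.6]
eef_rot: [3.141, 0.0, 2.898]
wrist_force: [0.1, 0.2, 0.8]
finger_gap: 94.2
```

Call:
send_rows --series '[[[1, 0, 0, 0, 0], [1, 0, 0, 0, 0], [1, 0, 0, 0, 0]]]'

```text
clock: 2.15
eef_pos: [479.8, 180.5, 213.5]
eef_rot: [3.141, -0.0, 2.9]
wrist_force: [-0.1, 0.7, -0.4]
finger_gap: 94.2
```

Run:
```python
from h import *
from cell import manip
s=manip.read_state();c=manip.camera("wrist");cv2.imwrite("pics/w1.png",cv2.resize(c["img"][:,:,::-1],(800,600)))
print(s["clock"],s["eef_pos"],s["eef_rot"],s["joints"],s["wrist_force"])
np.save("w1.npy",np.array([c,s],dtype=object),allow_pickle=True)
```

```text
2.15 [479.78446665 180.48640704 213.46620128] [ 3.14149137e+00 -1.62963051e-04  2.89954815e+00] [ 2.88259366e-01  2.16617519e-01  1.62561769e+00  1.76251343e-04
  1.29944679e+00 -1.04053969e+00] [-0.1087869   0.69563782 -0.38910112]
```

View pics/w1.png

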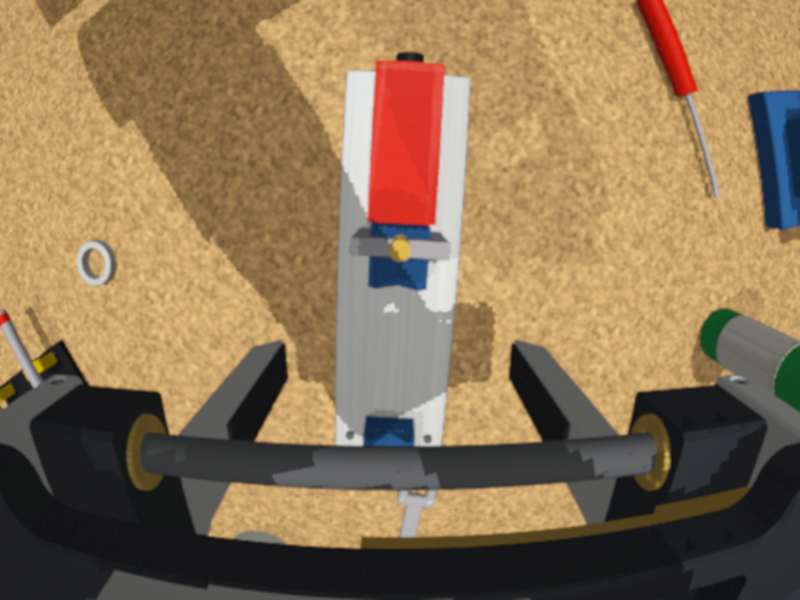

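The wrist view (800 px scale) shows the hood end of the base at (348,71)–(470,77). The hood top runs from (376,62) to (436,224), the front V-block edge is at (369,286)–(428,289) and the rear V-block edge at (365,420)–(413,419). I'll fit the fixture pose to these points.

Run:
```python
from h import *
from scipy.optimize import least_squares
c,s=np.load("w1.npy",allow_pickle=True);T=wristT(c,s)
# model (fixture) -> pixel(800)
# image left = ? tool -y is left; tool y=(sin,-cos); fixture y+ = left of x dir
k=[((215,50,10),(348,71)),((215,-50,10),(470,77)),((206,23,76),(376,62)),((206,-23,76),(444,64)),((96,23,76),(370,220)),((96,-23,76),(436,224)),
((46,22,56),(369,286)),((46,-22,56),(428,289)),((-82,22,56),(365,420)),((-82,-22,56),(413,419))]
M=np.array([a for a,_ in k],float);U=np.array([b for _,b in k])/800*560
def w(p): 
    r=R.from_euler('z',p[2]).as_matrix(); return M@r.T+[p[0],p[1],0]
def f(p): return np.ravel([fproj(c,T,q)-u for q,u in zip(w(p),U)])
o=least_squares(f,[527,168,2.84],loss='soft_l1',x_scale=[1,1,.01]);print(o.x,np.round(o.fun.reshape(-1,2),1).tolist())
```

```text
[526.68866969 166.43541956   2.84943374] [[-1.0, -2.1], [0.9, -1.4], [-0.2, -2.9], [1.1, -1.5], [-1.8, 0.3], [0.5, 0.1], [-0.8, 1.0], [0.4, 1.1], [-1.2, 14.4], [2.8, 16.9]]
```

Run:
```python
from h import *
from scipy.optimize import least_squares
c,s=np.load("w1.npy",allow_pickle=True);T=wristT(c,s)
k=[((215,50,10),(348,71)),((215,-50,10),(470,77)),((206,23,76),(376,62)),((206,-23,76),(444,64)),((96,23,76),(370,220)),((96,-23,76),(436,224)),
((46,22,56),(369,286)),((46,-22,56),(428,289)),((-82,22,10),(365,420)),((-82,-22,10),(413,419))]
M=np.array([a for a,_ in k],float);U=np.array([b for _,b in k])/800*560
def w(p): 
    r=R.from_euler('z',p[2]).as_matrix(); return M@r.T+[p[0],p[1],0]
def f(p): return np.ravel([fproj(c,T,q)-u for q,u in zip(w(p),U)])
o=least_squares(f,[527,168,2.84],loss='soft_l1',x_scale=[1,1,.01]);print(o.x,np.round(o.fun.reshape(-1,2),1).tolist())
# next move to above rod
p=s["eef_pos"];y=s["eef_rot"][2];d=np.array([530,-192])-p[:2]
print(d@[np.cos(y),np.sin(y)],d@[np.sin(y),-np.cos(y)],np.degrees(y-.212))
```

```text
[527.51516511 165.5726467    2.84585406] [[-0.9, -1.4], [1.0, -0.4], [-0.1, -1.9], [1.2, -0.4], [-2.1, 1.3], [0.2, 1.2], [-1.2, 1.9], [-0.1, 2.1], [0.5, -3.4], [0.8, -1.0]]
-138.03228418970147 -349.5923508001366 153.98516596304546
```

Call:
send_rows --series '[[[1, -14, -35, 0, 8], [1, -28, -70, 0, 16], [1, -42, -105, 0, 24], [1, -56, -140, 0, 32], [1, -70, -175, 0, 40], [1, -84, -210, 0, 48], [1, -98, -245, 0, 56], [1, -112, -280, 0, 64], [1, -126, -315, 0, 72], [1, -138, -350, 0, 80]]]'

```text
clock: 3.2
eef_pos: [530.5, -193.3, 213.7]
eef_rot: [3.141, 0.0, 1.499]
wrist_force: [0.5, 0.6, 0.1]
finger_gap: 93.7
```

Call:
send_rows --series '[[[1, 0, 0, 0, 8], [1, 0, 0, 0, 16], [1, 0, 0, 0, 24], [1, 0, 0, 0, 32], [1, 0, 0, 0, 40], [1, 0, 0, 0, 48], [1, 0, 0, 0, 56], [1, 0, 0, 0, 64], [1, 0, 0, 0, 74], [1, 0, 0, 0, 74]]]'

```text
clock: 4.2
eef_pos: [530.4, -191.9, 213.7]
eef_rot: [3.141, -0.0, 0.209]
wrist_force: [0.4, 0.5, -0.5]
finger_gap: 93.9
```

Run:
```python
from h import *
from cell import manip
s=manip.read_state();c=manip.camera("wrist");cv2.imwrite("pics/w2.png",cv2.resize(c["img"][:,:,::-1],(800,600)))
print(s["clock"],s["eef_pos"],s["eef_rot"],s["joints"],s["wrist_force"])
np.save("w2.npy",np.array([c,s],dtype=object),allow_pickle=True)
```

```text
4.2 [ 530.40378759 -191.92462078  213.66482357] [ 3.14145212e+00 -2.86298474e-04  2.09466520e-01] [-4.12145909e-01  3.30925280e-01  1.47983420e+00  5.40306320e-05
  1.33051859e+00  9.49171067e-01] [ 0.36405779  0.53141776 -0.548278  ]
```

View pics/w2.png

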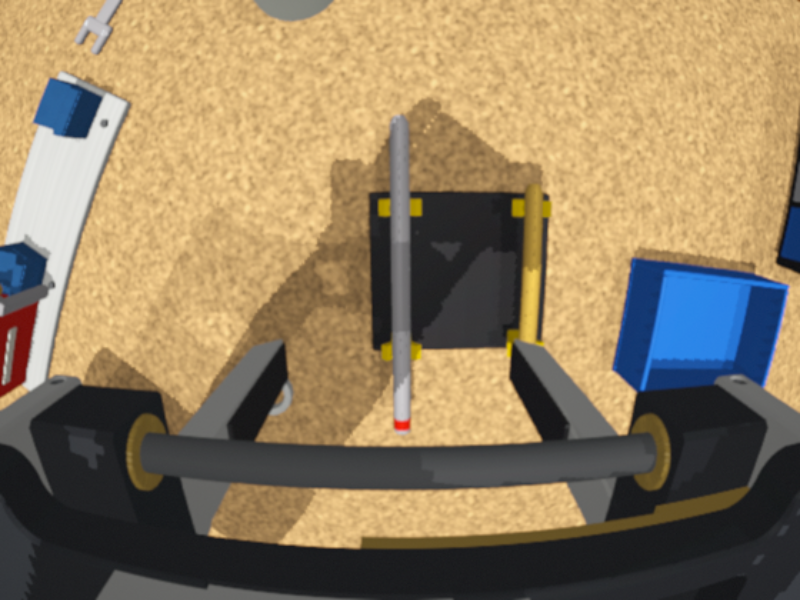

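The rod runs from its tip at (399,117) to its rear at (402,432), with the notches at v≈207 and 351. The brass shaft is at u≈530.

Run:
```python
from h import *
c,s=np.load("w2.npy",allow_pickle=True);T=wristT(c,s)
g=lambda u,v,z:fish(c,T,u*.7,v*.7,z)
t=g(399,117,45);r=g(402,432,45);n1=g(400,207,47);n2=g(401,351,47);b1=g(533,187,45);b2=g(528,335,45)
for q in (t,r,n1,n2,b1,b2,g(380,350,10),g(371,194,10)):print(np.round(q,1))
print(np.linalg.norm(t-r));m=(t+r)/2;a=np.arctan2(t[1]-r[1],t[0]-r[0]);print(m,a,(n1+n2)/2)
p=s["eef_pos"];y=s["eef_rot"][2];d=m[:2]-p[:2]
print(d@[np.cos(y),np.sin(y)],d@[np.sin(y),-np.cos(y)],np.degrees(y-a),p[2])
```

```text
[ 649.2 -168.    45. ]
[ 406.1 -222.6   45. ]
[ 584.9 -182.5   47. ]
[ 477.8 -206.3   47. ]
[ 622.1 -275.5   45. ]
[ 510.1 -302.    45. ]
[ 461.5 -191.7   10. ]
[ 588.8 -158.2   10. ]
249.17563442384218
[ 527.67071473 -195.31001222   45.        ] 0.22109576501823697 [ 531.365213   -194.35917258   47.        ]
-3.377285211516994 2.7430834933784207 -0.6663066318393419 213.66482356963058
```

Call:
send_rows --series '[[[1, -3, 2.7, 20, -0.7], [1, -3, 2.7, 45, -0.7], [1, -3, 2.7, 75, -0.7], [1, -3, 2.7, 105, -0.7], [1, -3, 2.7, 130, -0.7], [1, -3, 2.7, 150, -0.7], [1, -3, 2.7, 165, -0.7], [1, -3, 2.7, 175, -0.7], [1, -3, 2.7, 179.5, -0.7], [1, -3, 2.7, 179.5, -0.7]]]'

```text
clock: 5.25
eef_pos: [527.8, -196.3, 34.0]
eef_rot: [-3.142, 0.0, 0.224]
wrist_force: [-0.3, -0.8, 0.6]
finger_gap: 93.6
```

Call:
send_rows --series '[[[0, 0, 0, 0, 0], [0, 0, 0, 0, 0], [0, 0, 0, 0, 0], [0, 0, 0, 0, 0], [0, 0, 0, 0, 0], [0, 0, 0, 0, 0], [0, 0, 0, 0, 0], [0, 0, 0, 0, 0], [0, 0, 0, 0, 0], [0, 0, 0, 0, 0]]]' --newtons 30

```text
clock: 6.25
eef_pos: [527.7, -196.4, 34.0]
eef_rot: [-3.142, -0.0, 0.223]
wrist_force: [-0.9, 4.8, 0.9]
finger_gap: 17.8
```

Call:
send_rows --series '[[[0, 0, 0, 0, 0], [0, 0, 0, 0, 0], [0, 0, 0, 0, 0], [0, 0, 0, 0, 0]]]'

```text
clock: 6.65
eef_pos: [527.3, -194.8, 33.9]
eef_rot: [-3.139, 0.001, 0.223]
wrist_force: [-3.4, 11.7, 6.0]
finger_gap: 13.0
```

Call:
send_rows --series '[[[0, 0, 0, -3, 0], [0, 0, 0, -8, 0], [0, 0, 0, -15, 0], [0, 0, 0, -25, 0], [0, 0, 0, -40, 0], [0, 0, 0, -60, 0], [0, 0, 0, -80, 0], [0, 0, 0, -100, 0], [0, 0, 0, -110, 0], [0, 0, 0, -110, 0]]]'

```text
clock: 7.65
eef_pos: [528.3, -196.7, 145.8]
eef_rot: [3.14, -0.002, 0.223]
wrist_force: [0.3, -0.4, -1.3]
finger_gap: 12.7
```

Run:
```python
from h import *
from cell import manip
s=manip.read_state();c=manip.camera("wrist")
print(s["clock"],s["eef_pos"],s["eef_rot"],s["joints"],s["wrist_force"],s["finger_gap"])
F=np.array([527.5,165.6]);yf=2.846;p=s["eef_pos"];y=s["eef_rot"][2]
tgt=F+np.array([np.cos(yf),np.sin(yf)])*-65;d=tgt-p[:2]
print(tgt,d@[np.cos(y),np.sin(y)],d@[np.sin(y),-np.cos(y)],np.degrees(y-yf))
```

```text
7.65 [ 528.32317548 -196.66511714  145.79628757] [ 3.13979167e+00 -2.34517646e-03  2.23215456e-01] [-4.21307193e-01  3.91427328e-01  1.56165900e+00 -3.30844783e-05
  1.18554956e+00  9.26288177e-01] [ 0.27004764 -0.35504507 -1.30755024] 12.730540601724151
[589.68092831 146.66505467] 135.8372894352103 -321.22984217875876 -150.27448492477518
```

Call:
send_rows --series '[[[0, 14, -32, 0, -8], [0, 28, -64, 0, -16], [0, 42, -96, 0, -24], [0, 56, -128, 0, -32], [0, 70, -160, 0, -40], [0, 84, -192, 0, -48], [0, 98, -224, 0, -56], [0, 112, -256, 0, -64], [0, 126, -288, 0, -72], [0, 136, -321, 0, -80]]]'

```text
clock: 8.7
eef_pos: [589.1, 148.1, 142.6]
eef_rot: [-3.14, 0.0, 1.625]
wrist_force: [1.3, -0.8, -1.9]
finger_gap: 13.0
```

Call:
send_rows --series '[[[0, 0, 0, 0, -8], [0, 0, 0, 0, -16], [0, 0, 0, 0, -24], [0, 0, 0, 0, -32], [0, 0, 0, 0, -40], [0, 0, 0, 0, -48], [0, 0, 0, 0, -56], [0, 0, 0, 0, -64], [0, 0, 0, 0, -70.3], [0, 0, 0, 0, -70.3]]]'

```text
clock: 9.7
eef_pos: [588.9, 146.6, 142.7]
eef_rot: [-3.141, -0.002, 2.848]
wrist_force: [0.4, 0.2, -1.5]
finger_gap: 13.1
```

Run:
```python
from h import *
from cell import manip
s=manip.read_state();c=manip.camera("wrist");cv2.imwrite("pics/w3.png",cv2.resize(c["img"][:,:,::-1],(800,600)))
print(s["clock"],s["eef_pos"],s["eef_rot"],s["joints"],s["wrist_force"])
np.save("w3.npy",np.array([c,s],dtype=object),allow_pickle=True)
```

```text
9.7 [588.89166664 146.64467401 142.73379403] [-3.14074212e+00 -1.64733655e-03  2.84810034e+00] [ 1.83708303e-01  4.88827962e-01  1.42824050e+00  1.16541513e-06
  1.22637814e+00 -1.09359681e+00] [ 0.37395053  0.20830592 -1.53553803]
```

View pics/w3.png

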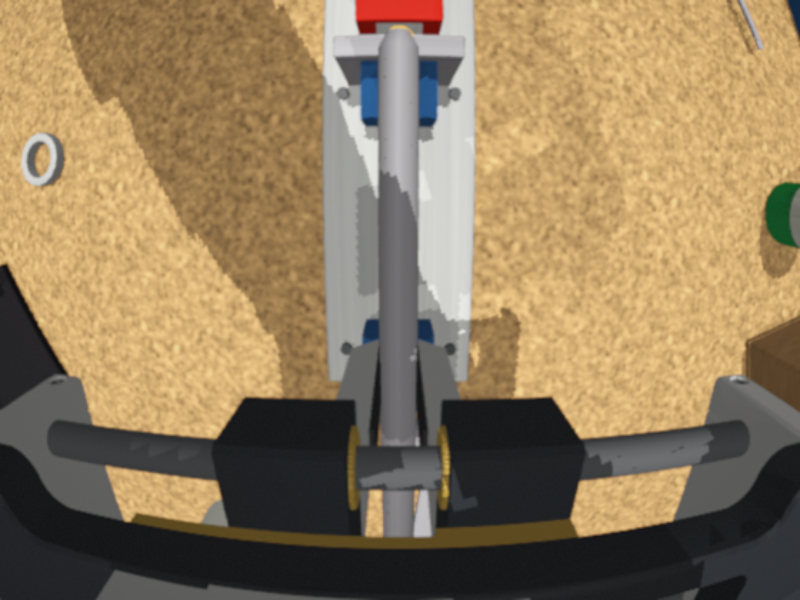

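The rod is held over the fixture with its tip at ~(398,35). The rear base corners are at (331,380) and (467,381). The front V-block's lower edge is at (362,125)–(436,127) and the rear block's is at (369,320)–(431,320). I'll refit the fixture and compare it with the rod axis.

Run:
```python
from h import *
from scipy.optimize import least_squares
c,s=np.load("w3.npy",allow_pickle=True);T=wristT(c,s)
k=[((-130,50,10),(331,380)),((-130,-50,10),(467,381)),((46,22,10),(362,125)),((46,-22,10),(436,127)),((-82,22,10),(369,320)),((-82,-22,10),(431,320)),((80,33,92),(334,38)),((80,-33,92),(466,38)),((50,50,10),(323,100)),((50,-50,10),(475,100))]
W=np.ones((10,2));W[6:,1]=0
M=np.array([a for a,_ in k],float);U=np.array([b for _,b in k])/800*560
def w(p): 
    r=R.from_euler('z',p[2]).as_matrix(); return M@r.T+[p[0],p[1],0]
def f(p): return np.ravel(W*[fproj(c,T,q)-u for q,u in zip(w(p),U)])
o=least_squares(f,[527,168,2.84],loss='soft_l1',x_scale=[1,1,.01]);print(o.x,np.round(o.fun.reshape(-1,2),1).tolist())
zr=s["eef_pos"][2]+11
a=fish(c,T,398.5*.7,60*.7,zr);b=fish(c,T,398.5*.7,380*.7,zr);tip=fish(c,T,398*.7,33*.7,zr+3)
print("rod yaw",np.arctan2(a[1]-b[1],a[0]-b[0]))
rf=R.from_euler('z',o.x[2]).as_matrix()
for q in (a,b,tip,s["eef_pos"]): print(np.round(rf.T@(q-[o.x[0],o.x[1],0]),1))
```

```text
[527.32996203 165.73708637   2.84907226] [[-1.0, 1.5], [1.4, 0.9], [2.3, 0.9], [-1.6, -0.5], [-1.4, -1.2], [0.5, -1.2], [-2.3, 0.0], [2.0, 0.0], [-0.5, 0.0], [1.1, 0.0]]
rod yaw 2.849317874448537
[ 51.1   0.6 153.7]
[-63.8   0.6 153.7]
[ 60.2   0.8 156.7]
[-64.5   0.5 142.7]
```

Call:
send_rows --series '[[[0, 0, 0.6, 15, 0], [0, 0, 0.6, 35, 0], [0, 0, 0.6, 55, 0], [0, 0, 0.6, 72, 0], [0, 0, 0.6, 85, 0], [0, 0, 0.6, 93, 0], [0, 0, 0.6, 97, 0], [0, 0, 0.6, 100, 0], [0, 0, 0.6, 100, 0], [0, 0, 0.6, 100, 0]]]'

```text
clock: 10.75
eef_pos: [589.8, 147.4, 44.5]
eef_rot: [3.141, 0.001, 2.846]
wrist_force: [0.6, 0.3, -1.4]
finger_gap: 13.1
```

Call:
send_rows --series '[[[0, 0, 0, 0.7, 0], [0, 0, 0, 1.4, 0], [0, 0, 0, 2.1, 0], [0, 0, 0, 2.8, 0], [0, 0, 0, 3.4, 0], [0, 0, 0, 3.4, 0], [0, 0, 0, 3.4, 0]]]'

```text
clock: 11.45
eef_pos: [589.5, 147.3, 40.5]
eef_rot: [-3.142, -0.0, 2.846]
wrist_force: [-0.0, -0.1, -1.3]
finger_gap: 13.0
```

Call:
send_rows --series '[[[0, 0, 0, 0.4, 0], [0, 0, 0, 0.8, 0], [0, 0, 0, 1.2, 0], [0, 0, 0, 1.2, 0], [0, 0, 0, 1.2, 0]]]'

```text
clock: 11.95
eef_pos: [589.6, 147.2, 39.7]
eef_rot: [3.142, 0.0, 2.846]
wrist_force: [-2.8, -1.9, 5.3]
finger_gap: 13.1
```

Call:
send_rows --series '[[[0, 0, 0, 0.4, 0], [0, 0, 0, 0.8, 0], [0, 0, 0, 0.8, 0], [0, 0, 0, 0.8, 0]]]'

```text
clock: 12.35
eef_pos: [589.7, 147.1, 39.5]
eef_rot: [-3.141, 0.001, 2.846]
wrist_force: [-5.4, -5.0, 10.8]
finger_gap: 13.0
```

Call:
send_rows --series '[[[0.4, 0, 0, 0, 0], [0.4, 0, 0, 0, 0], [0.4, 0, 0, 0, 0], [0.4, 0, 0, 0, 0], [0.4, 0, 0, 0, 0], [0.4, 0, 0, 0, 0], [0.4, 0, 0, 0, 0]]]'

```text
clock: 13.05
eef_pos: [589.5, 147.3, 38.5]
eef_rot: [-3.142, -0.0, 2.846]
wrist_force: [-0.8, 0.8, -0.1]
finger_gap: 37.7
```

Run:
```python
from h import *
from cell import manip
s=manip.read_state();c=manip.camera("wrist");cv2.imwrite("pics/w4.png",cv2.resize(c["img"][:,:,::-1],(800,600)))
print(s["clock"],s["eef_pos"],s["eef_rot"],s["wrist_force"],s["finger_gap"])
np.save("w4.npy",np.array([c,s],dtype=object),allow_pickle=True)
```

```text
13.05 [589.50280443 147.3331339   38.51412556] [-3.14157144e+00 -3.77878723e-05  2.84646439e+00] [-0.84863708  0.82432873 -0.07516676] 37.69732074185929
```

View pics/w4.png

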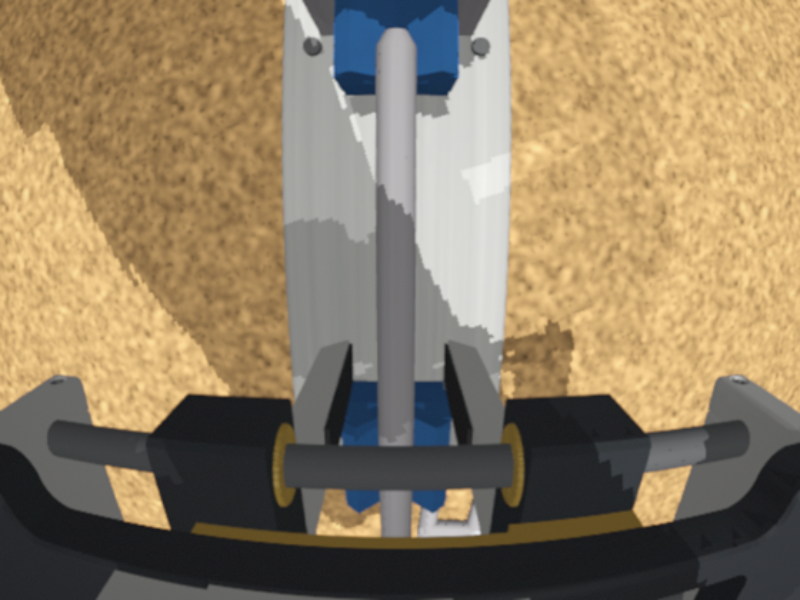

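The rod is down in both V-blocks. Its tip is at ~(396,30), about 65 px past the front block's edge, and still short of the bridge. Checking position in numbers.

Run:
```python
from h import *
c,s=np.load("w4.npy",allow_pickle=True);T=wristT(c,s)
rf=R.from_euler('z',2.849).as_matrix();F=np.array([527.4,165.7,0])
for u,v,z in ((396,90,50),(396,380,50),(397,29,54),(334,80,56),(458,80,56),(337,92,10),(284,200,10),(511,200,10)):
    print(np.round(rf.T@(fish(c,T,u*.7,v*.7,z)-F),1))
print(np.round(rf.T@(s["eef_pos"]-F),1))
```

```text
[39.8  0.5 50. ]
[-63.8   0.7  50. ]
[60.9  0.1 54. ]
[42.5 20.7 56. ]
[ 42.4 -19.8  56. ]
[47.7 25.6 10. ]
[ 1.4 49.2 10. ]
[  1.3 -49.   10. ]
[-64.8  -0.3  38.5]
```

Call:
send_rows --series '[[[0.4, 0, -0.8, 0, 0], [0, 0, -0.8, 0, 0], [0, 0, -0.8, 0, 0], [0, 0, -0.8, 0, 0], [0, 0, -0.8, 0, 0], [0, 0, -0.8, 0, 0], [0, 0, -0.8, 0, 0], [0, 0, -0.8, 0, 0]]]' --newtons 25

```text
clock: 13.9
eef_pos: [589.2, 146.4, 38.5]
eef_rot: [-3.141, -0.0, 2.846]
wrist_force: [-1.1, -1.9, 0.2]
finger_gap: 13.1
```

Call:
send_rows --series '[[[0, 0, 0, 0, 0], [0, 0, 0, 0, 0]]]'

```text
clock: 14.1
eef_pos: [589.2, 146.5, 38.5]
eef_rot: [-3.141, -0.0, 2.846]
wrist_force: [-1.1, -2.7, 1.7]
finger_gap: 13.1
```

Call:
send_rows --series '[[[0, 2, 0, 0, 0], [0, 4, 0, 0, 0], [0, 6, 0, 0, 0], [0, 8, 0, 0, 0], [0, 10, 0, 0, 0], [0, 12, 0, 0, 0]]]'

```text
clock: 14.7
eef_pos: [577.7, 150.1, 38.6]
eef_rot: [-3.142, 0.0, 2.846]
wrist_force: [0.1, -3.7, 1.4]
finger_gap: 13.1
```

Call:
send_rows --series '[[[0, 2, 0, 0, 0], [0, 4, 0, 0, 0], [0, 6, 0, 0, 0], [0, 8, 0, 0, 0], [0, 10, 0, 0, 0], [0, 12, 0, 0, 0]]]'

```text
clock: 15.3
eef_pos: [566.6, 153.6, 38.7]
eef_rot: [3.141, 0.001, 2.846]
wrist_force: [3.5, -4.1, 0.2]
finger_gap: 13.0
```

Call:
send_rows --series '[[[0, 2, 0, 0, 0], [0, 4, 0, 0, 0], [0, 6, 0, 0, 0], [0, 8, 0, 0, 0], [0, 10, 0, 0, 0]]]'

```text
clock: 15.8
eef_pos: [556.7, 156.5, 38.6]
eef_rot: [3.141, 0.0, 2.846]
wrist_force: [3.1, -4.7, 0.9]
finger_gap: 12.7
```

Call:
send_rows --series '[[[0, 0, 0, 0, 0], [0, 0, 0, 0, 0], [0, 1, 0, 0, 0], [0, 2, 0, 0, 0], [0, 3, 0, 0, 0]]]' --newtons 7

```text
clock: 16.3
eef_pos: [553.9, 157.3, 38.5]
eef_rot: [3.142, 0.0, 2.846]
wrist_force: [3.5, -3.1, 0.0]
finger_gap: 13.5
```

Call:
send_rows --series '[[[0, 1.5, 0, 0, 0], [0, 3, 0, 0, 0], [0, 4, 0, 0, 0]]]'

```text
clock: 16.6
eef_pos: [549.9, 158.5, 38.5]
eef_rot: [-3.142, -0.0, 2.846]
wrist_force: [3.8, -3.3, -0.4]
finger_gap: 13.8
```

Call:
send_rows --series '[[[0, 1.5, 0, 0, 0], [0, 3, 0, 0, 0], [0, 4, 0, 0, 0]]]'

```text
clock: 16.9
eef_pos: [546.1, 159.7, 38.5]
eef_rot: [-3.142, -0.0, 2.846]
wrist_force: [4.0, -3.5, 1.9]
finger_gap: 13.7
```

```bash
cat > band.py <<'E'
from h import *
from cell import manip
rf=R.from_euler('z',2.849).as_matrix();F=np.array([527.4,165.7,0])
for n in ("scene","side"):
    c=manip.camera(n);I=c["img"].astype(int);m=(I[...,0]>120)&(I[...,0]>1.8*I[...,1])&(I[...,0]>1.8*I[...,2])
    L,lab,st,ce=cv2.connectedComponentsWithStats(m.astype(np.uint8))
    for i in range(1,L):
        q=rf.T@(pin(c,*ce[i],50)-F)
        if abs(q[1])<20 and -220<q[0]<-70: print(n,st[i,4],np.round(q,1))
E
python3 band.py
```

```text
scene 13 [-132.8    2.6   50. ]
side 6 [-134.    -2.1   50. ]
```

Call:
send_rows --series '[[[0, 1.5, 0, 0, 0], [0, 3, 0, 0, 0], [0, 4, 0, 0, 0]]]'

```text
clock: 17.3
eef_pos: [542.3, 160.8, 38.5]
eef_rot: [-3.142, 0.0, 2.846]
wrist_force: [3.5, -3.3, 0.5]
finger_gap: 13.6
```

Call:
send_rows --series '[[[0, 1.5, 0, 0, 0], [0, 3, 0, 0, 0], [0, 4, 0, 0, 0]]]'

```text
clock: 17.6
eef_pos: [538.4, 162.0, 38.5]
eef_rot: [-3.142, -0.0, 2.846]
wrist_force: [2.9, -3.4, 0.2]
finger_gap: 13.5
```

Call:
send_rows --series '[[[0, 1.5, 0, 0, 0], [0, 3, 0, 0, 0], [0, 4, 0, 0, 0]]]'

```text
clock: 17.9
eef_pos: [534.6, 163.2, 38.6]
eef_rot: [3.142, -0.0, 2.846]
wrist_force: [2.3, -3.6, -0.1]
finger_gap: 13.8
```

Call:
send_rows --series '[[[0, 1.5, 0, 0, 0], [0, 3, 0, 0, 0], [0, 4, 0, 0, 0]]]'

```text
clock: 18.2
eef_pos: [530.7, 164.3, 38.5]
eef_rot: [-3.142, -0.0, 2.846]
wrist_force: [2.9, -3.3, -0.2]
finger_gap: 13.5
```

Call:
send_rows --series '[[[0, 1.5, 0, 0, 0], [0, 3, 0, 0, 0], [0, 4, 0, 0, 0]]]'

```text
clock: 18.5
eef_pos: [526.9, 165.5, 38.5]
eef_rot: [-3.142, -0.0, 2.846]
wrist_force: [2.9, -2.5, -0.7]
finger_gap: 13.9
```

Call:
send_rows --series '[[[0, 1.5, 0, 0, 0], [0, 3, 0, 0, 0], [0, 4, 0, 0, 0]]]'

```text
clock: 18.8
eef_pos: [524.0, 166.6, 38.8]
eef_rot: [3.141, 0.002, 2.846]
wrist_force: [9.4, -3.3, -1.5]
finger_gap: 13.8
```

Axial force has jumped from about 3.6 N to about 10 N, so the rod has met the pin. I'll firm up the grip and hold.

Call:
send_rows --series '[[[0, 0, 0, 0, 0], [0, 0, 0, 0, 0], [0, 0, 0, 0, 0]]]' --newtons 25

```text
clock: 19.1
eef_pos: [524.0, 166.6, 38.8]
eef_rot: [3.141, 0.002, 2.846]
wrist_force: [7.7, -2.5, -2.6]
finger_gap: 13.1
```

Call:
send_rows --series '[[[0, 0.2, 0, 0, 0], [0, 0.4, 0, 0, 0], [0, 0.6, 0, 0, 0], [0, 0.6, 0, 0, 0]]]'

```text
clock: 19.5
eef_pos: [523.8, 166.8, 39.0]
eef_rot: [3.14, 0.003, 2.846]
wrist_force: [11.0, -3.2, -2.5]
finger_gap: 12.9
```

Call:
send_rows --series '[[[0, 0, 0, 0, 0], [0, 0, 0, 0, 0], [0, 0, 0, 0, 0], [0, 0, 0, 0, 0], [0, 0, 0, 0, 0], [0, 0, 0, 0, 0]]]'

```text
clock: 20.1
eef_pos: [523.8, 166.8, 39.0]
eef_rot: [3.14, 0.003, 2.846]
wrist_force: [10.3, -3.6, -1.6]
finger_gap: 13.3
```

Call:
send_rows --series '[[[0.4, 0, 0, 0, 0], [0.4, 0, 0, 0, 0], [0.4, 0, 0, 0, 0], [0.4, 0, 0, 0, 0], [0.4, 0, 0, 0, 0], [0.4, 0, 0, 0, 0], [0.4, 0, 0, 0, 0]]]'

```text
clock: 20.8
eef_pos: [522.6, 166.8, 38.5]
eef_rot: [-3.142, -0.0, 2.846]
wrist_force: [-0.1, -0.7, -0.5]
finger_gap: 37.5
```

Call:
send_rows --series '[[[0.4, 0, 0, -5, 0], [0.4, 0, 0, -15, 0], [0.4, 0, 0, -30, 0], [0.4, 0, 0, -50, 0], [0.4, 0, 0, -75, 0], [0.4, 0, 0, -100, 0], [0.4, 0, 0, -120, 0], [0.4, 0, 0, -130, 0], [0.4, 0, 0, -130, 0], [0.4, 0, 0, -130, 0]]]'

```text
clock: 21.8
eef_pos: [522.4, 166.7, 167.9]
eef_rot: [-3.141, -0.001, 2.846]
wrist_force: [-0.8, 0.6, -0.1]
finger_gap: 37.8
```

```bash
python3 band.py
python3 - <<'E'
from h import *
from cell import manip
s=manip.read_state();c=manip.camera("wrist");cv2.imwrite("pics/w5.png",cv2.resize(c["img"][:,:,::-1],(800,600)))
print(s["clock"],s["eef_pos"],s["wrist_force"],s["finger_gap"])
np.save("w5.npy",np.array([c,s],dtype=object),allow_pickle=True)
E
```

```text
scene 10 [-110.9    2.8   50. ]
side 7 [-112.8   -4.8   50. ]
21.9 [522.24767304 166.68746106 167.43428562] [-0.03183175  0.20792448 -0.03083027] 37.61340562254136
```

View pics/w5.png

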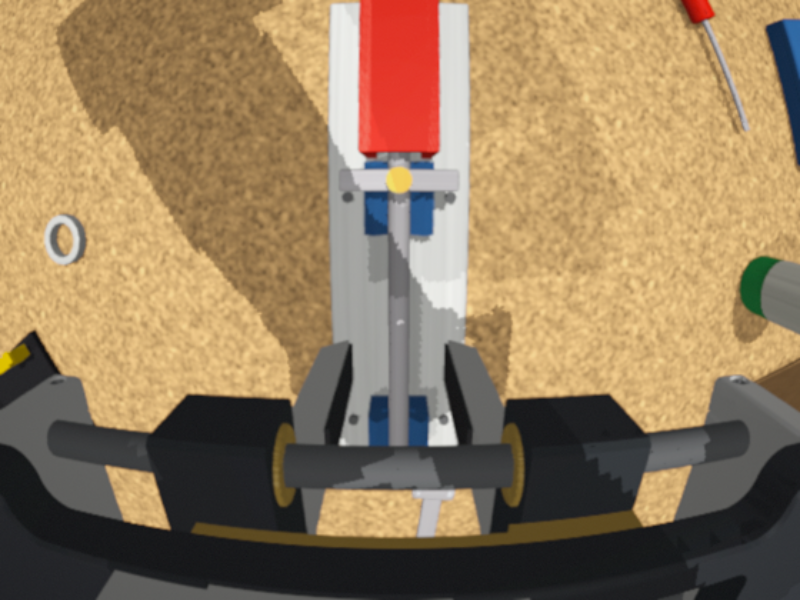

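The rod lies in the groove, centred at u≈398, and passes under the brass ball at (399,180) into the hood. The fingers are clear and the wrist force is about 0. Handing in.

```bash
python3 -c "
from cell import manip
print(manip.sign_off())"
```

```text
the job is handed in; nothing more can be done
None
```

The steel shaft is in the measuring fixture, pushed under the hold-down and left resting against the stop pin. I handed the job in at about 22 s; the system gives no verdict.

- **Laying:** I laid the shaft in both V-blocks with its tip at about x 60–61 mm, let it settle, then re-gripped it. My estimates of its sideways position ranged from 0.1 to 0.7 mm off the fitted groove line. My fixture fit is only good to about 1–2 mm.
- **Finding the pin:** I slid it forward at a 7 N grip so it could slip on contact. The drag was about 3–5 N. The axial force jumped to about 10 N with the tip at about x 128–129 mm, which puts the pin about 32 mm inside the hood.
- **Pressing:** I held it on the pin for about 0.6 s at 11 N total, which is about 7–8 N on the pin. The highest reading I saw was about 8 N on the pin, but forces are only reported at the end of each move.
- **Release:** After I opened and lifted clear, the wrist force was about 0. The last picture shows the shaft in the groove, under the ball and into the hood.

**What I couldn't confirm:**
- The remaining force on the pin after release can't be measured. I expect the hold-down's drag to keep the shaft pressed there.
- The coarse camera check on the red band showed about 21–22 mm of travel since the earlier check, against the 23–24 mm I expected. That is within about one pixel.
- I didn't re-measure the brass shaft or the other loose items, but no move came near them after the pick.

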